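# Clamp the file in its holding jig

### The arm

A 7-joint arm with a two-finger parallel gripper is mounted at the origin on the work surface. World frame = base frame: x ahead of the robot, y to its left, z up, the work surface at z = 0. Lengths are in m, angles in rad, forces in N, time in s.
With the tool pointing down it reaches from about 0.4 to 0.9 m from the base axis. Payload 5.5 kg.
Tool frame: the origin (TCP) lies on the centre line of the jaws, within the pads' length; the fingertips stand 11 mm ahead of it and the grasp point (between the pads) lies 8 mm behind it; z points along the fingers, y is the direction in which the jaws open and shut (so a half turn about z gives the same grasp; the last joint's range is limited). The gripper opens to 92 mm and grips with 3 to 60 N. Pads are 19 mm wide; open, the fingers measure 130 mm over their backs; the gripper's body (75 mm by 190 mm) begins 47 mm behind the grasp point.
Start: joints at [1.536, 0.501, -0.427, 1.55, 0.221, 1.138, -0.21], TCP at [0.191, -0.621, 0.201] pointing down, gripper open.
Joint ranges: [-2.88, 2.88], [-0.31, 2.03], [-1.54, 1.56], [0.2, 2.42], [-1.41, 4.55], [0.19, 2.02], [-2.57, 2.57]. Speed limits (rad/s): [2.57, 2.57, 3.14, 3.14, 3.14, 3.14, 3.14].

### API

Orientations are given as a unit quaternion [w, x, y, z].
In Python, from bench import * gives the robot as it stands. The module is installed in compiled form; this text tells all that it offers.
- The arm moves only by the tool drive_tool, never from a script. Its argument "series" is text: rows parted by semicolons, each of 4 numbers parted by spaces: the shift along the tool's x, y, z in cm, then the turn about the tool's z in rad. In form: x y z turn; .... A call has 1 to 10 rows; each row shifts and turns the commanded pose from where the row before left it, along the tool's axes as they then stand; what a row does not reach is not made up. A row lasts 1/8 s, in which the tool goes at most 62.5 mm and 10.7 degrees, less where a joint would pass 70% of its speed; a pose out of reach is approached as far as the arm can. A call is refused whole if a number of a shift passes 6.25 or a number of a turn 0.188, either way. A call with a gripper value outside its range is refused whole. "jaw" is the closure in counts, from 0 (fully open) to 255 (shut), set as the call begins (left out, the last holds). The fingers move at their own pace and stop on an object; "grip_force" is the grip in N (left out, the last holds). Time passes only in rows, so rows that do not move let the fingers close. It gives the time, the measured TCP pose, the force and the opening at its end, in the units of the state.
- observe(): the state, without advancing time (a new reading comes with each control period).
- grab_frame(name): name is "side" or "top"; returns a dict with "pixels" (384x512x3 uint8, red, green, blue), "depth" (384x512 float32, m along the optical axis (not along the pixel's ray), 0 where there is no reading), "K" (3x3 intrinsics, pixels), "R" (3x3) and "t" (3): a world point X has camera coordinates R X + t. Camera axes: x right, y down, z forward; pixel columns grow to the right and rows downward; lengths in m; the calibration is good to about 2 mm. A picture is of the moment at which its call begins.
- job_done(): hands the job in, once; it reports no verdict.
The state is a dict: "time": time; "joint_positions": joint angles; "joint_velocities": joint speeds; "effort": joint torques, N m; "eef_pos": TCP position; "ee_rot": TCP orientation; "force": force on the tool from outside, world axes, zero at the start; "ft_torque": the same for the moment, N m; "finger_gap": finger opening in m.
Only numpy, scipy, OpenCV 4.12 (cv2) and the standard library are available. Lean on these libraries where they do the work, as an engineer would, in place of code of your own. Each camera call takes 0.05 s, during which the arm holds its last target. There are 200 camera calls.

### The job

Clamp the wooden-handled file in its jig so its teeth can be brushed out: first push it by the butt of its handle along the channel until its tip is fully up against the end stop, then flip the jig's hold-down lever over past center so that it snaps down onto the blade and stays there. Only push with the fingers: never pick the file up, and leave the other loose things on the cart where they are.

Things in the scene. Friction and masses are not known exactly. Their poses are not given: they have to be found in the camera images.
- jig: Fixed file-holding jig (mm). Origin on the cart top, mid-channel; +y runs along the channel to the end stop (the push direction), z up. Base plate 50 wide, y -115 to 107, top z=10. Channel y -30 to 90: floor z=20, 25 wide, side rails 8 thick with tops at z=30; end stop 50 wide, face y=90, top z=38. Lever post on the -x side at x=-45, y=45, top z=54.
- jig_stop (a point): Centre of the end stop's face at blade height: jig x=0, y=90, z=23 mm; axes as the jig's.
- file_butt (a point): Centre of the flat end of the file's wooden handle (26 mm diameter, 80 long), axis 23 mm above the cart, sticking out of the channel's -y end along the jig's y. The file is loose with 2.5 mm play each side, about 0.12 kg, slides with about 1 N, and starts 25 to 50 mm short of the stop. When home, the butt is at jig y=-112 mm.
- file_tip (a point): Centre of the front end of the file's blade (20 wide, 6 thick, 110 long), 202 mm ahead of file_butt, 23 mm above the cart; with the file home it meets jig_stop.
- clamp (a joint): Angle (rad) of the hold-down lever, a bar 16 wide, 8 thick, hinged along the jig's y at lever_pivot. 0: open, leaning 25 degrees from upright to the jig's -x, off the channel. 0.44: upright. About 1.98: clamped, level over the channel towards +x, pad on the blade. A spring drives it away from 0.63 to either end: it falls back open below, snaps over above. Pushing the knob to +x takes 3 to 6 N.
- lever_knob (a point): Centre of the wooden ball, 22 mm in diameter, at the lever's end, 74 mm from the pivot axis. Open it stands 112 mm above the cart, 31 mm to the jig's -x side of the pivot; upright its top is 130 mm above the cart.
- lever_pivot (a point): The lever's fixed pivot: jig x=-45, y=45, z=45 mm.
- padlock: Chrome padlock lying flat, 48 x 42 x 20 with its shackle; loose bystander beside the jig. Origin at its underside. (mm)
- gate_hinge: Galvanized hook-and-eye gate hinge lying flat, plate 36 x 80 x 4 with a bent hook; loose bystander beside the jig. Origin at its underside. (mm)
- washer: Bronze hinge washer, 38 across, 5 thick; loose bystander on the lever's side of the jig. Origin at its underside. (mm)
- wire_brush: Brush with a wooden handle lying flat to the right; loose bystander. Origin at its underside. (mm)
- oil_can: Metal can, 60 across, 130 tall; loose bystander. Origin at its underside. (mm)
- mug: White mug, 80 across, 90 tall; loose bystander. Origin at its underside. (mm)
- screwdriver: Screwdriver lying to the left; loose bystander. Origin at its underside. (mm)
- file: The file as a whole; origin under the middle of the blade, 55 mm behind file_tip; +y towards the tip.
Mind the look-alikes: they are no part of the job. Leave any red look-alike of the jig alone.

How it is judged:
On the way, in this order (a step that is already met when the one before it is completed fails the run):
1. the file is up against the end stop while the lever is still open (y of file_tip in the frame of jig_stop above -0.004 m and x of file_tip in the frame of jig_stop between -0.008 and 0.008 m and height (world z) of file_tip below 0.031 m and height (world z) of file_butt below 0.033 m and value of joint clamp below 0.4 rad), for 0.2 s.
2. the lever has snapped over onto the blade (value of joint clamp above 1.85 rad), for 0.2 s.
At the end, for the whole second after the job is handed in: The file lies flat in the channel with its tip within 4 mm of the end stop, at rest, and the lever is snapped over (joint above 1.85 rad) (y of file_tip in the frame of jig_stop above -0.004 m and x of file_tip in the frame of jig_stop between -0.008 and 0.008 m and height (world z) of file_tip below 0.031 m and height (world z) of file_butt below 0.033 m and value of joint clamp above 1.85 rad and linear speed of file below 0.01 m/s); the robot touches nothing.
It fails at once if the file is lifted: an end more than 20 mm above where it lay (height (world z) of any of file_tip, file_butt above 0.043 m).
It fails at once if another loose thing (padlock, gate hinge, washer, brush, can, mug, screwdriver) is moved more than 25 mm (distance of any of padlock, gate_hinge, washer, wire_brush, oil_can, mug, screwdriver from where it was at the start of the episode above 0.025 m).
It also fails if it takes over 58 s, if anything falls off the work surface, if the arm or the gripper's body presses on something with over 40 N, if the wrist force passes 120 N, or if a joint passes its speed limit or range.

## Working session

There is one attempt and no reset: what is moved stays moved. The work goes in short steps, Python scripts to look and compute and a tool call to move; the robot and the scene stay as the last step left them, time stands still between calls to the robot, and variables do not carry over. Pictures are saved under pics/ and viewed, about 8 in all and at most 12, crops included, and the job is handed in when it is done.

Besides the shell and the picture viewer there is one more tool, called by a JSON object that holds its "api" and its "payload". drive_tool: Moves the arm, as the interface text tells. Its arguments: {"type":"object","properties":{"series":{"type":"string"},"jaw":{"type":"number"},"grip_force":{"type":"number"}},"required":["series"]}

```bash
mkdir -p pics; cat > h.py <<'E'
from bench import *
import numpy as np, cv2
def snap(n,tag):
    f=grab_frame(n); np.savez(f'{tag}.npz',**f); cv2.imwrite(f'pics/{tag}.png',f['pixels'][:,:,::-1]); return f
def pt(f,u,v,z=None):
    K,R,t=f['K'],f['R'],f['t']; d=np.linalg.inv(K)@[u,v,1.]
    C=-R.T@t; w=R.T@d
    s=(z-C[2])/w[2] if z is not None else f['depth'][int(round(v)),int(round(u))]
    return C+s*w
E
python3 - <<'E'
from h import *
a=snap('top','top0');b=snap('side','side0')
for f in(a,b): print(f['K'].round(1),(-f['R'].T@f['t']).round(3),f['R'].round(2))
s=observe();print(s['time'],s['eef_pos'],s['ee_rot'],s['force'],s['finger_gap'])
E
```

```text
[[496.    0.  255.5]
 [  0.  496.  192. ]
 [  0.    0.    1. ]] [ 0.409 -0.03   1.446] [[-0.01 -1.   -0.  ]
 [-0.99  0.01 -0.11]
 [ 0.11  0.   -0.99]]
[[372.5   0.  258.1]
 [  0.  372.5 204.2]
 [  0.    0.    1. ]] [ 0.509 -0.877  0.694] [[ 1.   -0.07 -0.01]
 [-0.05 -0.55 -0.83]
 [ 0.05  0.83 -0.55]]
0.1 [ 0.19043721 -0.62077584  0.20048611] [-8.71605771e-04  9.88936834e-01  1.48334634e-01 -1.22118694e-04] [0.49627154 0.04966394 0.47608688] 0.09167269255736427
```

View pics/top0.png

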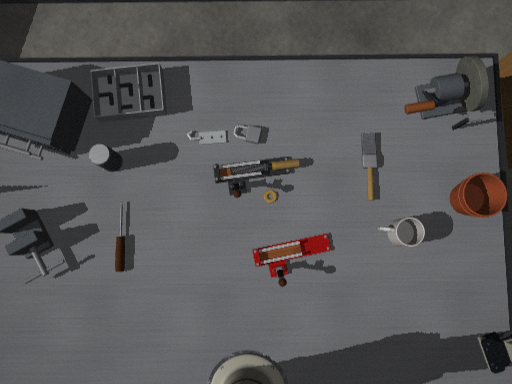

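View pics/side0.png

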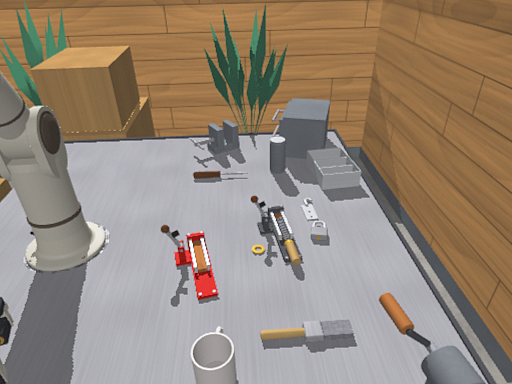

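The top view shows the real (black) jig at about (250,170), with the file handle at (286,165) pointing right (world -y) and the lever knob at (237,193) on the robot's side. The red look-alike is at (290,250). Next I'll enlarge the black jig.

```bash
python3 - <<'E'
from h import *
a=np.load('top0.npz');b=np.load('side0.npz')
c=cv2.resize(a['pixels'][145:210,200:310,::-1],None,fx=7,fy=7,interpolation=cv2.INTER_CUBIC);cv2.imwrite('pics/c1.png',c)
c=cv2.resize(b['pixels'][185:280,235:335,::-1],None,fx=6,fy=6,interpolation=cv2.INTER_CUBIC);cv2.imwrite('pics/c2.png',c)
hsv=cv2.cvtColor(a['pixels'],cv2.COLOR_RGB2HSV)
m=cv2.inRange(hsv,(8,90,60),(25,255,255));m[:, :265]=0;m[:,305:]=0;m[:150]=0;m[185:]=0
n,l,s,ce=cv2.connectedComponentsWithStats(m)
for i in range(1,n):
  if s[i,4]>8:
    v,u=np.nonzero(l==i);r=cv2.minAreaRect(np.c_[u,v].astype(np.float32));print(s[i],ce[i],r)
    print(cv2.boxPoints(r)); print([pt(a,*p,0.03).round(4) for p in cv2.boxPoints(r)])
    P=np.array([pt(a,x,y) for x,y in zip(u,v)]);print('depth z',np.percentile(P[:,2],[5,50,95]))
E
```

```text
[271 159  29  12 235] [284.73617021 164.05957447] ((285.1890563964844, 164.2012176513672), (9.276249885559082, 27.939180374145508), 83.6598129272461)
[[270.7927  161.13414]
 [298.561   158.04878]
 [299.58542 167.2683 ]
 [271.8171  170.35365]]
[array([ 0.653 , -0.0726,  0.03  ]), array([ 0.6611, -0.1531,  0.03  ]), array([ 0.6341, -0.1555,  0.03  ]), array([ 0.626 , -0.0752,  0.03  ])]
depth z [0.0225713  0.03302309 0.03868093]
```

View pics/c1.png

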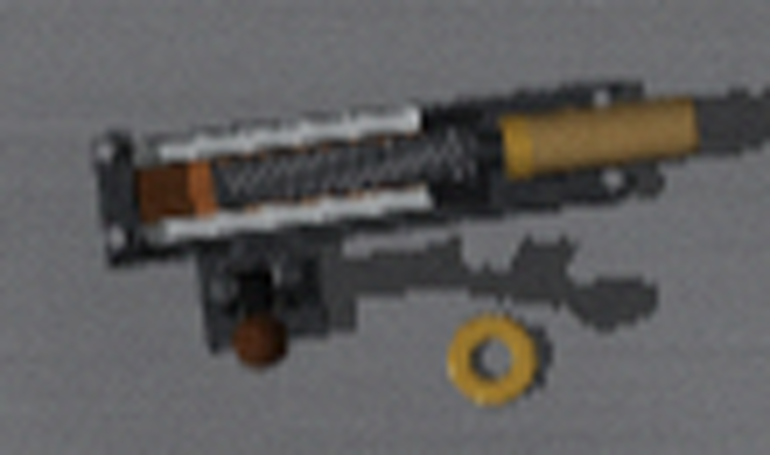

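View pics/c2.png

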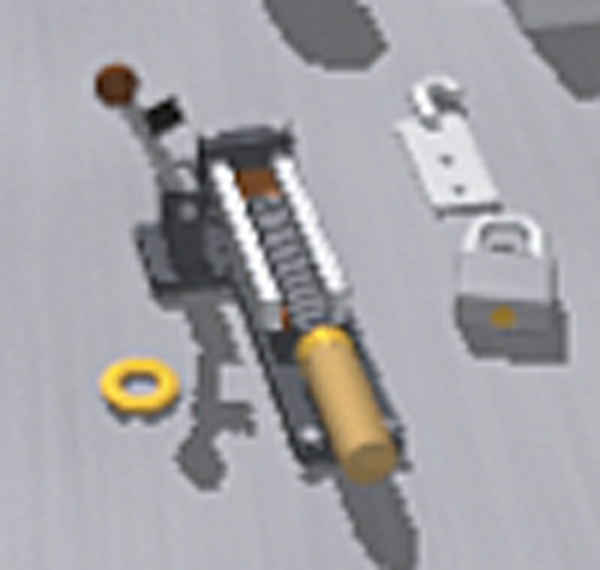

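The crops show the handle's butt end at about top pixel (299,163), the white rails on each side of the blade, the knob at about (237,193) and the washer at (270,196). The shadowed base plate is also visible. Next I'll compute the jig axes, the knob position and the offsets for the moves.

```bash
python3 - <<'E'
from h import *
a=np.load('top0.npz');b=np.load('side0.npz')
a={k:a[k] for k in a};b={k:b[k] for k in b}
def mask(f,lo,hi,box):
    hsv=cv2.cvtColor(f['pixels'],cv2.COLOR_RGB2HSV);m=cv2.inRange(hsv,lo,hi);z=np.zeros_like(m);u0,v0,u1,v1=box;z[v0:v1,u0:u1]=m[v0:v1,u0:u1];return z
def comps(m,k=15):
    n,l,s,c=cv2.connectedComponentsWithStats(m)
    return [(s[i],c[i],np.argwhere(l==i)[:,::-1]) for i in range(1,n) if s[i,4]>=k]
mids=[]
for s,c,p in comps(mask(a,(0,0,150),(180,60,255),(215,155,265,182))):
    r=cv2.minAreaRect(p.astype(np.float32)); W=np.array([pt(a,*q,0.030) for q in p]);
    d=W[:,:2]-W[:,:2].mean(0);e=np.linalg.svd(d)[2][0];e*=np.sign(e[1])
    print('rail',s,W.mean(0).round(4),'len',np.ptp(d@e).round(4),'yaw',np.arctan2(-e[0],e[1]).round(4)); mids.append(W.mean(0))
ka=comps(mask(a,(0,80,20),(15,255,200),(228,183,245,203)),8);kb=comps(mask(b,(0,80,20),(15,255,200),(245,190,265,208)),8)
for s,c,p in ka:print('knob top',s,c,pt(a,*c,0.112).round(4))
for s,c,p in kb:print('knob side',s,c,pt(b,*c,0.112).round(4))
if ka and kb:
    P=[np.asarray(f['K'])@np.c_[f['R'],f['t']] for f in(a,b)]
    X=cv2.triangulatePoints(P[0],P[1],ka[0][1].reshape(2,1),kb[0][1].reshape(2,1));print('tri',(X[:3]/X[3]).ravel())
for u,v in [(298.9,163.2),(271.3,166)]: print('handle axis end',pt(a,u,v,0.025).round(4),pt(a,u,v,0.036).round(4))
# butt in side view: handle mask extreme
for s,c,p in comps(mask(b,(8,60,80),(28,255,255),(280,235,305,270))): print('side handle',s,c,pt(b,*c,0.03).round(4))
print('stop face px',pt(a,200+137/7-.5,145+192/7-.5,0.03).round(4))
print('baseplate bolts',pt(a,200+602/7-.5,145+97/7-.5,0.01).round(4),pt(a,200+613/7-.5,145+180/7-.5,0.01).round(4))
E
```

```text
rail [247 161  13   3  16] [ 0.6506 -0.0224  0.03  ] len 0.0351 yaw 0.1077
rail [234 173  27   4  30] [ 0.6151 -0.0021  0.03  ] len 0.0755 yaw 0.1172
knob top [233 189   8   8  44] [236.52272727 193.02272727] [0.5525 0.0238 0.112 ]
knob side [251 196   6   6  33] [253.57575758 198.57575758] [0.5502 0.0256 0.112 ]
tri [0.55154054 0.02374647 0.11336143]
handle axis end [ 0.6469 -0.1542  0.025 ] [ 0.645  -0.1532  0.036 ]
handle axis end [ 0.6395 -0.074   0.025 ] [ 0.6378 -0.0737  0.036 ]
side handle [284 239  17  27 255] [292.12156863 251.75294118] [ 0.6436 -0.1207  0.03  ]
stop face px [0.6231 0.0771 0.03  ]
baseplate bolts [ 0.6642 -0.1165  0.01  ] [ 0.629  -0.1205  0.01  ]
```

The measurements agree. The jig yaw is about 0.11 rad, and the knob gives a jig origin of about (0.6325, -0.0126). That predicts the stop at (0.6226, 0.0769), against (0.6231, 0.0771) measured. The butt is at jig y of about -142 mm, 30 mm short of home. I'll start moving with the jaws closed.

{"api": "drive_tool", "payload": {"series": "0 0 0 0.094;0 0 0 0.094;2.5 -1.85 0 0;2.5 -1.85 0 0;2.5 -1.85 0 0;2.5 -1.85 0 0;2.5 -1.85 0 0;2.5 -1.85 0 0;2.5 -1.85 0 0;2.5 -1.85 0 0", "jaw": 255, "grip_force": 10}}

```text
time: 1.35
eef_pos: [0.3737, -0.4514, 0.201]
ee_rot: [-0.0, 0.998, 0.055, -0.0]
force: [0.3, 0.3, 0.5]
finger_gap: 0.0009
```

{"api": "drive_tool", "payload": {"series": "2.5 -1.85 0 0;2.5 -1.85 0 0;2.5 -1.85 0 0;2.5 -1.85 0 0;2.5 -1.85 0 0;2.5 -1.85 0 0;2.5 -1.85 0 0;2.5 -1.85 0 0;2.5 -1.85 0 0;2.5 -1.85 0 0"}}

```text
time: 2.6
eef_pos: [0.6018, -0.2403, 0.2009]
ee_rot: [-0.0, 0.998, 0.055, -0.0]
force: [-0.2, 0.6, 0.5]
finger_gap: 0.0006
```

{"api": "drive_tool", "payload": {"series": "2.5 -1.85 0 0;2.5 -1.85 0 0;0 0 0 0;0 0 0 0"}}

```text
time: 3.1
eef_pos: [0.6464, -0.1995, 0.2007]
ee_rot: [0.0, 0.999, 0.055, -0.001]
force: [-0.1, -1.1, -0.1]
finger_gap: 0.0005
```

{"api": "drive_tool", "payload": {"series": "0.65 0 1 0;0 0 2.5 0;0 0 2.5 0;0 0 2.5 0;0 0 2.5 0;0 0 2.5 0;0 0 2 0;0 0 2 0;0 0 0 0;0 0 0 0"}}

```text
time: 4.35
eef_pos: [0.6543, -0.1981, 0.0271]
ee_rot: [0.0, 0.998, 0.055, 0.001]
force: [0.1, -0.8, 0.1]
finger_gap: 0.0007
```

```bash
python3 - <<'E'
from h import *
b=snap('side','s1');a=snap('top','t1')
x=cv2.resize(b['pixels'][165:300,225:345,::-1],None,fx=4,fy=4,interpolation=cv2.INTER_CUBIC)
y=cv2.resize(a['pixels'][130:265,215:335,::-1],None,fx=3,fy=4,interpolation=cv2.INTER_CUBIC)
cv2.imwrite('pics/p1.png',x)
print(observe()['eef_pos'],observe()['force'])
E
```

```text
[ 0.6547038  -0.19822093  0.02769646] [0.06758344 0.43374403 0.68330045]
```

View pics/p1.png

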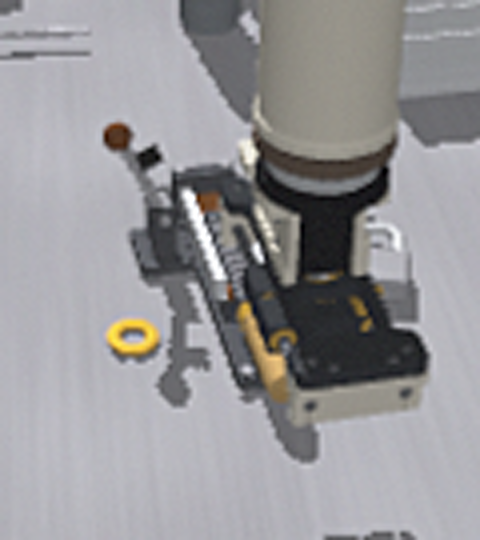

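The gripper is behind the butt, its body stays clear above the rails, and the lever is still open. Now I'll push along -tool y.

{"api": "drive_tool", "payload": {"series": "-0.2 -0.4 0.2 0;0 -0.5 0 0;0 -0.5 0 0;0 -0.5 0 0;0 -0.4 0 0;0 -0.4 0 0;0 -0.4 0 0;0 -0.4 0 0;0 -0.4 0 0;0 -0.4 0 0"}}

```text
time: 5.7
eef_pos: [0.6469, -0.1553, 0.0245]
ee_rot: [0.0, 0.998, 0.055, 0.0]
force: [-0.5, 1.0, -0.5]
finger_gap: 0.0004
```

{"api": "drive_tool", "payload": {"series": "0 -0.3 0 0;0 -0.3 0 0;0 -0.2 0 0;0 0 0 0"}}

```text
time: 6.2
eef_pos: [0.6461, -0.1474, 0.0244]
ee_rot: [-0.0, 0.998, 0.055, 0.0]
force: [0.4, 0.1, -0.2]
finger_gap: 0.0005
```

{"api": "drive_tool", "payload": {"series": "0 -0.2 0 0;0 -0.2 0 0;0 0 0 0"}}

```text
time: 6.58
eef_pos: [0.6456, -0.1433, 0.0245]
ee_rot: [-0.0, 0.998, 0.055, 0.0]
force: [0.7, 0.0, 0.3]
finger_gap: 0.0006
```

{"api": "drive_tool", "payload": {"series": "0 -0.2 0 0;0 0 0 0"}}

```text
time: 6.82
eef_pos: [0.6454, -0.1414, 0.0245]
ee_rot: [-0.0, 0.998, 0.055, 0.0]
force: [-1.3, -0.1, 0.9]
finger_gap: 0.0009
```

```bash
python3 - <<'E'
from h import *
b=snap('side','s2');a=snap('top','t2')
x=cv2.resize(b['pixels'][190:280,240:320,::-1],None,fx=6,fy=6,interpolation=cv2.INTER_CUBIC)
cv2.imwrite('pics/p2.png',x)
print(observe()['eef_pos'],observe()['force'])
E
```

```text
[ 0.64541972 -0.14163556  0.02442801] [-0.15625324 -0.31935528  0.24700339]
```

View pics/p2.png

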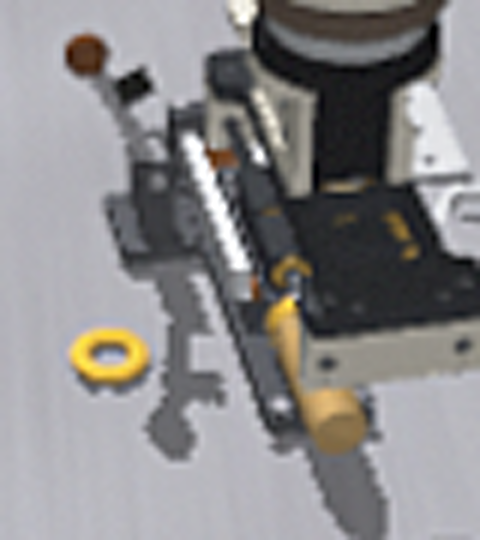

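The butt face is still visible at side pixel (296,260), with no finger behind it. I'll check where the TCP projects before pushing any further.

```bash
python3 - <<'E'
from h import *
s=observe();T=s['eef_pos']
for n in('s2','t2'):
    f=dict(np.load(n+'.npz'))
    for P in (T,[.6469,-.1535,.023],[.6448,-.1239,.023]):
        c=f['R']@np.array(P)+f['t'];p=f['K']@c/c[2];print(n,np.round(P,3),p[:2].round(1),'z',c[2].round(3),'depth',f['depth'][int(p[1]),int(p[0])])
for n in('s1','s2','side0'):
    f=dict(np.load(n+'.npz'));hsv=cv2.cvtColor(f['pixels'],cv2.COLOR_RGB2HSV);m=cv2.inRange(hsv,(8,60,80),(28,255,255));m[:,:278]=0;m[:,310:]=0;m[:235]=0;m[275:]=0
    v,u=np.nonzero(m);print(n,len(u),'umax',u.max(),'vmax',v.max())
f=dict(np.load('t2.npz'));cv2.imwrite('pics/p3.png',cv2.resize(f['pixels'][120:240,190:350,::-1],None,fx=5,fy=5,interpolation=cv2.INTER_CUBIC))
f=dict(np.load('s2.npz'))
for v,u in [(265,296),(260,296),(255,296),(255,290),(250,300),(245,300),(240,305),(235,285)]: print((u,v),pt(f,u,v).round(3))
E
```

```text
s2 [ 0.645 -0.142  0.024] [293.9 258.5] z 0.989 depth 0.97689056
s2 [ 0.647 -0.154  0.023] [295.1 261.9] z 0.98 depth 0.9779383
s2 [ 0.645 -0.124  0.023] [292.6 254.5] z 1.005 depth 0.86196995
t2 [ 0.645 -0.142  0.024] [294.6 163.8] z 1.439 depth 0.99421996
t2 [ 0.647 -0.154  0.023] [298.6 163.3] z 1.441 depth 0.95856416
t2 [ 0.645 -0.124  0.023] [288.4 164.1] z 1.44 depth 1.2474822
s1 167 umax 305 vmax 265
s2 177 umax 300 vmax 265
side0 259 umax 300 vmax 265
(296, 265) [ 0.649 -0.155  0.014]
(296, 260) [ 0.648 -0.157  0.032]
(296, 255) [ 0.651 -0.141  0.036]
(290, 255) [ 0.636 -0.132  0.029]
(300, 250) [ 0.642 -0.229  0.129]
(300, 245) [ 0.64  -0.237  0.151]
(305, 240) [ 0.652 -0.231  0.159]
(285, 235) [ 0.615 -0.174  0.132]
```

View pics/p3.png

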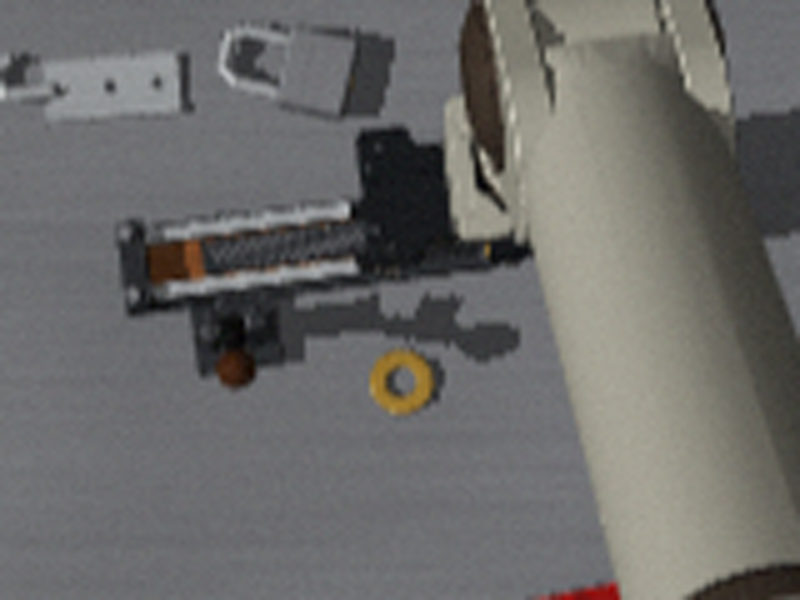

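The file hasn't moved, and the gripper body appears higher than the reported TCP implies. I'll measure the gripper itself by comparing depth before and after.

```bash
python3 - <<'E'
from h import *
for n,o in(('s2','side0'),('t2','top0'),('s1','side0')):
    f=dict(np.load(n+'.npz'));g=dict(np.load(o+'.npz'))
    d=(g['depth']-f['depth']>0.012)&(f['depth']>0.2)
    v,u=np.nonzero(d);P=np.array([pt(f,a,b) for a,b in zip(u,v)])
    k=(P[:,2]<.40)&(P[:,1]>-.45)&(P[:,0]>.4);P=P[k]
    print(n,len(P))
    for lo in np.arange(0,.26,.02):
        q=P[(P[:,2]>=lo)&(P[:,2]<lo+.02)]
        if len(q)>3: print(round(lo,2),len(q),'x',np.percentile(q[:,0],[3,97]).round(3),'y',np.percentile(q[:,1],[3,97]).round(3))
s=observe();print(s['joint_positions'],s['eef_pos'],s['time'])
E
```

```text
s2 8691
0.0 112 x [0.453 1.554] y [0.418 1.944]
0.02 88 x [0.684 1.555] y [0.538 1.945]
0.04 79 x [0.826 1.557] y [0.587 1.95 ]
0.06 97 x [0.839 1.555] y [0.453 1.946]
0.08 91 x [0.812 1.555] y [0.64  1.945]
0.1 102 x [0.619 1.554] y [-0.23   1.943]
0.12 465 x [0.607 1.551] y [-0.232  1.94 ]
0.14 879 x [0.607 1.548] y [-0.238  1.936]
0.16 339 x [0.618 1.552] y [-0.228  1.942]
0.18 247 x [0.625 1.554] y [-0.161  1.943]
0.2 196 x [0.606 1.554] y [-0.177  1.943]
0.22 364 x [0.61  1.553] y [-0.178  1.943]
0.24 315 x [0.607 1.553] y [-0.181  1.942]
t2 3098
0.0 232 x [0.417 0.967] y [-0.414  0.667]
0.02 14 x [0.472 0.864] y [-0.373  0.602]
0.04 6 x [0.623 0.9  ] y [0.102 0.365]
0.1 5 x [0.6   0.763] y [-0.117  0.413]
0.12 61 x [0.607 0.617] y [-0.134 -0.08 ]
0.14 360 x [0.601 0.67 ] y [-0.091 -0.046]
0.16 89 x [0.602 0.716] y [-0.093  0.51 ]
0.18 13 x [0.621 0.655] y [-0.1   -0.089]
0.2 184 x [0.605 0.672] y [-0.115 -0.089]
0.22 7 x [0.615 0.627] y [-0.114 -0.105]
0.24 12 x [0.618 0.644] y [-0.112 -0.101]
s1 9047
0.0 105 x [0.438 1.555] y [0.386 1.948]
0.02 86 x [0.825 1.555] y [0.624 1.946]
0.04 84 x [0.679 1.554] y [0.014 1.946]
0.06 93 x [0.643 1.554] y [-0.192  1.947]
0.08 89 x [0.772 1.555] y [0.576 1.946]
0.1 92 x [0.626 1.556] y [-0.284  1.946]
0.12 443 x [0.614 1.552] y [-0.288  1.94 ]
0.14 640 x [0.616 1.551] y [-0.295  1.937]
0.16 797 x [0.619 1.55 ] y [-0.292  1.935]
0.18 255 x [0.633 1.552] y [-0.218  1.943]
0.2 199 x [0.615 1.554] y [-0.218  1.941]
0.22 419 x [0.619 1.552] y [-0.236  1.942]
0.24 294 x [0.616 1.554] y [-0.237  1.944]
[ 0.50308305  0.73689053 -0.46972417  1.6354239   0.40979524  0.86873074
 -1.59085335] [ 0.64541972 -0.14163556  0.02442801] 6.925
```

The gripper's x and y match the reported TCP. Its body bottom is near z≈0.12 instead of 0.08, so the real tool rides about 40 mm higher than the reported z and passed over the handle. I'll back off, descend in steps and measure the visible fingertips.

{"api": "drive_tool", "payload": {"series": "0 1.5 0 0;0 1.5 0 0;0 1.5 0 0;0 1.5 0 0;0 0.5 0 0;0 0 0.5 0;0 0 0.5 0;0 0 0 0"}}

```text
time: 7.92
eef_pos: [0.652, -0.205, 0.0136]
ee_rot: [-0.0, 0.998, 0.056, -0.001]
force: [0.2, -0.1, -0.2]
finger_gap: 0.0007
```

```bash
cat >> h.py <<'E'
def tool_pts(tag):
    T=observe()['eef_pos'];print(observe()['time'],'TCP',T.round(4),'F',observe()['force'].round(1))
    f=snap('side',tag);g=dict(np.load('side0.npz'))
    v,u=np.nonzero((g['depth']-f['depth']>0.012)&(f['depth']>0.2));P=np.array([pt(f,a,b) for a,b in zip(u,v)])
    k=(np.abs(P[:,0]-T[0])<.06)&(np.abs(P[:,1]-T[1])<.12)&(P[:,2]<.2);P=P[k];u,v=u[k],v[k]
    for lo in np.arange(0,.2,.01):
        q=P[(P[:,2]>=lo)&(P[:,2]<lo+.01)]
        if len(q): print(round(lo,2),len(q),'x',q[:,0].min().round(3),q[:,0].max().round(3),'y',q[:,1].min().round(3),q[:,1].max().round(3))
E
python3 -c "
from h import *
tool_pts('s3')"
```

```text
7.925 TCP [ 0.652  -0.205   0.0136] F [ 0.2 -0.1 -0.2]
0.04 3 x 0.641 0.642 y -0.199 -0.195
0.05 2 x 0.641 0.641 y -0.198 -0.197
0.1 54 x 0.611 0.698 y -0.297 -0.128
0.11 165 x 0.608 0.698 y -0.296 -0.126
0.12 341 x 0.608 0.695 y -0.299 -0.129
0.13 160 x 0.606 0.7 y -0.302 -0.118
0.14 717 x 0.608 0.699 y -0.304 -0.113
0.15 130 x 0.61 0.698 y -0.295 -0.134
0.16 78 x 0.629 0.679 y -0.227 -0.203
0.17 81 x 0.631 0.679 y -0.225 -0.201
0.18 64 x 0.632 0.676 y -0.225 -0.21
0.19 30 x 0.612 0.688 y -0.226 -0.165
```

{"api": "drive_tool", "payload": {"series": "0 0 0.5 0;0 0 0.5 0;0 0 0.5 0;0 0 0 0"}}

```text
time: 8.48
eef_pos: [0.652, -0.2062, -0.0013]
ee_rot: [-0.0, 0.998, 0.055, -0.001]
force: [0.4, -0.4, -1.4]
finger_gap: -0.0
```

```bash
python3 -c "
from h import *
tool_pts('s4')
f=dict(np.load('s4.npz'));cv2.imwrite('pics/p4.png',cv2.resize(f['pixels'][215:305,250:350,::-1],None,fx=6,fy=6,interpolation=cv2.INTER_CUBIC))
"
```

```text
8.475 TCP [ 0.652  -0.2062 -0.0013] F [ 0.4 -0.4 -1.4]
0.02 1 x 0.642 0.642 y -0.201 -0.201
0.03 3 x 0.641 0.642 y -0.2 -0.2
0.08 1 x 0.647 0.647 y -0.292 -0.292
0.09 121 x 0.608 0.697 y -0.297 -0.128
0.1 224 x 0.608 0.699 y -0.298 -0.129
0.11 297 x 0.607 0.699 y -0.303 -0.119
0.12 186 x 0.607 0.698 y -0.305 -0.119
0.13 646 x 0.608 0.698 y -0.304 -0.116
0.14 106 x 0.624 0.681 y -0.227 -0.159
0.15 75 x 0.631 0.68 y -0.227 -0.205
0.16 74 x 0.628 0.677 y -0.227 -0.204
0.17 39 x 0.632 0.676 y -0.226 -0.214
0.18 48 x 0.612 0.689 y -0.228 -0.166
0.19 161 x 0.612 0.689 y -0.246 -0.161
```

View pics/p4.png

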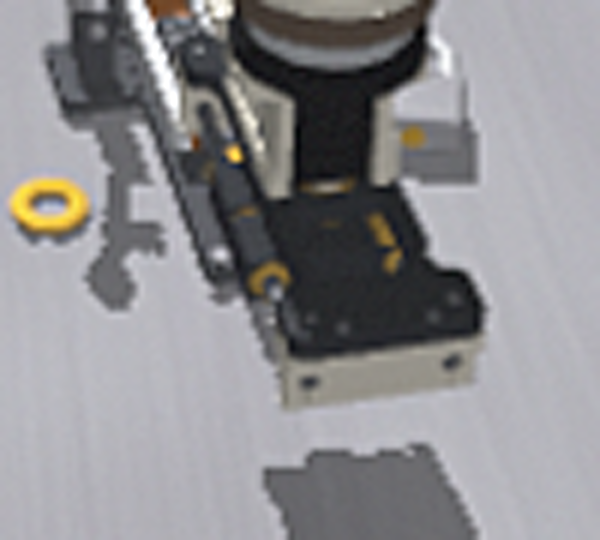

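The gripper is clear behind the butt, with its body bottom at about z=0.089. That implies an offset of about +35 mm. I'll touch the table lightly to calibrate the height.

{"api": "drive_tool", "payload": {"series": "0 0 0.5 0;0 0 0.5 0;0 0 0.2 0;0 0 0 0"}}

```text
time: 9.02
eef_pos: [0.6523, -0.2062, -0.0129]
ee_rot: [-0.0, 0.998, 0.055, -0.0]
force: [0.3, -0.8, 1.1]
finger_gap: 0.0003
```

{"api": "drive_tool", "payload": {"series": "0 0 0.2 0;0 0 0.2 0;0 0 0 0"}}

```text
time: 9.4
eef_pos: [0.6523, -0.2062, -0.0168]
ee_rot: [-0.0, 0.998, 0.055, -0.0]
force: [-0.5, 0.3, 0.2]
finger_gap: 0.0007
```

{"api": "drive_tool", "payload": {"series": "0 0 0.2 0;0 0 0 0"}}

```text
time: 9.65
eef_pos: [0.6524, -0.2062, -0.0187]
ee_rot: [-0.0, 0.998, 0.055, -0.0]
force: [0.3, 0.6, 0.1]
finger_gap: 0.0005
```

{"api": "drive_tool", "payload": {"series": "0 0 0.2 0;0 0 0 0"}}

```text
time: 9.9
eef_pos: [0.6524, -0.2062, -0.0208]
ee_rot: [-0.0, 0.998, 0.055, -0.0]
force: [-0.3, -0.5, -0.3]
finger_gap: 0.0006
```

{"api": "drive_tool", "payload": {"series": "0 0 0.2 0;0 0 0 0"}}

```text
time: 10.15
eef_pos: [0.6524, -0.2062, -0.0228]
ee_rot: [-0.0, 0.998, 0.055, -0.0]
force: [-0.3, -0.7, 0.8]
finger_gap: 0.0002
```

{"api": "drive_tool", "payload": {"series": "0 0 0.2 0;0 0 0 0"}}

```text
time: 10.4
eef_pos: [0.6525, -0.2063, -0.0247]
ee_rot: [-0.0, 0.998, 0.055, -0.0]
force: [0.2, 0.2, 0.1]
finger_gap: 0.0007
```

```bash
python3 -c "
from h import *
tool_pts('s5')" | head -8
```

```text
10.4 TCP [ 0.6525 -0.2063 -0.0247] F [0.2 0.2 0.1]
0.01 3 x 0.642 0.643 y -0.203 -0.189
0.06 25 x 0.612 0.7 y -0.296 -0.127
0.07 156 x 0.609 0.699 y -0.299 -0.128
0.08 226 x 0.609 0.699 y -0.298 -0.127
0.09 251 x 0.607 0.7 y -0.304 -0.118
0.1 490 x 0.608 0.7 y -0.305 -0.117
0.11 338 x 0.611 0.699 y -0.305 -0.118
```

{"api": "drive_tool", "payload": {"series": "0 0 0.2 0;0 0 0 0"}}

```text
time: 10.7
eef_pos: [0.6527, -0.2063, -0.0249]
ee_rot: [0.0, 0.998, 0.055, -0.0]
force: [-4.8, 0.3, 9.8]
finger_gap: 0.0005
```

The fingertips touched the table at a reported z of -0.0248 with 9.8 N, so the reported z reads 36 mm low. I'll raise the tool so the tips are about 14 mm above the table, then push.

{"api": "drive_tool", "payload": {"series": "0 0 -0.8 0;0 0 -0.8 0;0 -0.6 0 0;0 -0.8 0 0;0 -0.8 0 0;0 -0.6 0 0;0 -0.4 0 0;0 -0.4 0 0;0 -0.4 0 0;0 -0.4 0 0"}}

```text
time: 11.95
eef_pos: [0.6476, -0.1626, -0.0106]
ee_rot: [0.0, 0.999, 0.055, -0.0]
force: [0.5, 0.2, -0.1]
finger_gap: 0.0005
```

{"api": "drive_tool", "payload": {"series": "0 -0.4 0 0;0 -0.4 0 0;0 -0.3 0 0;0 0 0 0"}}

```text
time: 12.45
eef_pos: [0.6466, -0.151, -0.0105]
ee_rot: [-0.0, 0.998, 0.055, 0.0]
force: [-0.7, -0.6, -0.4]
finger_gap: 0.0005
```

```bash
python3 - <<'E'
from h import *
b=snap('side','s6');a=snap('top','t6')
x=cv2.resize(b['pixels'][185:275,240:310,::-1],None,fx=6,fy=6,interpolation=cv2.INTER_CUBIC)
y=cv2.resize(a['pixels'][150:200,205:285,::-1],None,fx=4,fy=4,interpolation=cv2.INTER_CUBIC)
c=np.zeros((540,740,3),np.uint8);c[:,:420]=x;c[:200,420:]=y;cv2.imwrite('pics/p5.png',c)
print(observe()['eef_pos'],observe()['force'])
E
```

```text
[ 0.64662442 -0.15145308 -0.01047387] [ 0.14522641  0.17518158 -0.14493066]
```

View pics/p5.png

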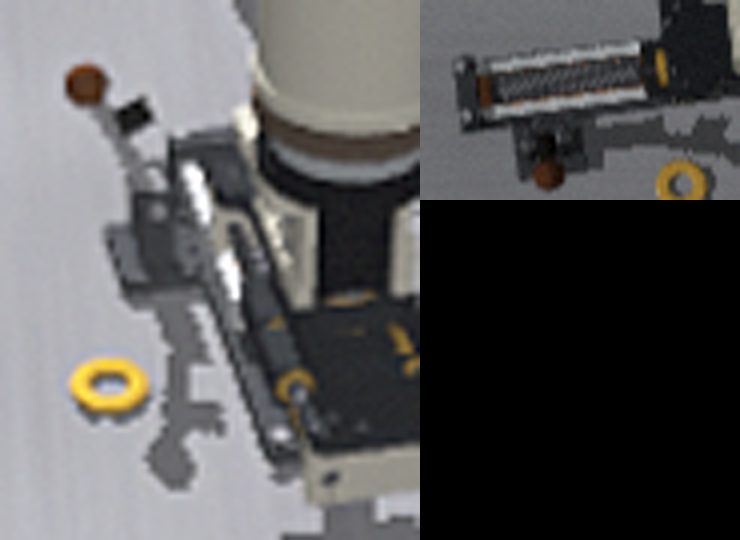

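The blade now moves with the fingers, and about 8 mm of gap is left at the stop (tip at about crop pixel (495,85)). I'll continue in fine steps, watching the force.

{"api": "drive_tool", "payload": {"series": "0 -0.3 0 0;0 -0.3 0 0;0 0 0 0"}}

```text
time: 12.92
eef_pos: [0.6459, -0.1451, -0.0105]
ee_rot: [-0.0, 0.998, 0.055, 0.0]
force: [-0.0, 0.4, 0.2]
finger_gap: 0.0007
```

{"api": "drive_tool", "payload": {"series": "0 -0.2 0 0;0 0 0 0"}}

```text
time: 13.18
eef_pos: [0.6457, -0.1434, -0.0106]
ee_rot: [-0.0, 0.998, 0.055, 0.0]
force: [0.0, -0.1, 0.2]
finger_gap: 0.0005
```

{"api": "drive_tool", "payload": {"series": "0 -0.1 0 0;0 0 0 0"}}

```text
time: 13.42
eef_pos: [0.6455, -0.1427, -0.0105]
ee_rot: [0.0, 0.998, 0.055, 0.0]
force: [0.6, -0.4, -0.1]
finger_gap: 0.0004
```

{"api": "drive_tool", "payload": {"series": "0 -0.1 0 0;0 0 0 0"}}

```text
time: 13.68
eef_pos: [0.6455, -0.1421, -0.0105]
ee_rot: [0.0, 0.999, 0.055, 0.0]
force: [-0.0, -1.8, -0.1]
finger_gap: 0.0001
```

{"api": "drive_tool", "payload": {"series": "0 -0.1 0 0;0 0 0 0"}}

```text
time: 13.92
eef_pos: [0.6454, -0.1421, -0.0105]
ee_rot: [0.001, 0.999, 0.054, 0.0]
force: [0.5, -4.6, 0.8]
finger_gap: 0.0001
```

{"api": "drive_tool", "payload": {"series": "0 -0.1 0 0;0 0 0 0"}}

```text
time: 14.18
eef_pos: [0.6454, -0.1421, -0.0104]
ee_rot: [0.001, 0.999, 0.054, 0.0]
force: [1.1, -6.5, 0.2]
finger_gap: 0.0007
```

The file has stopped at the stop: the force rose to 6.5 N with no further motion, at TCP jig y of -130 against -131 expected. I'll back off, rise, and move to the robot side of the knob.

{"api": "drive_tool", "payload": {"series": "0 1 0 0;0 1.5 0 0;0 1.5 0 0;0 0 -3 0;0 0 -4 0;0 0 -4 0;0 0 -4 0;0 0 0 0"}}

```text
time: 15.18
eef_pos: [0.6526, -0.1806, 0.1439]
ee_rot: [0.001, 0.999, 0.054, 0.004]
force: [0.0, -0.4, 0.8]
finger_gap: 0.0005
```

{"api": "drive_tool", "payload": {"series": "-2 -3.6 0 0;-2 -3.6 0 0;-2 -3.6 0 0;-2 -3.6 0 0;-2 -3.6 0 0;-2 -3.6 0 0;0 0 0 0;0 0 0 0"}}

```text
time: 16.18
eef_pos: [0.5068, 0.0212, 0.139]
ee_rot: [0.0, 0.999, 0.055, -0.0]
force: [0.1, -0.1, 1.0]
finger_gap: 0.0006
```

```bash
python3 - <<'E'
from h import *
tool_pts('s7')
b=dict(np.load('s7.npz'));a=snap('top','t7')
x=cv2.resize(b['pixels'][165:275,215:315,::-1],None,fx=5,fy=5,interpolation=cv2.INTER_CUBIC)
y=cv2.resize(a['pixels'][145:210,205:305,::-1],None,fx=3,fy=3,interpolation=cv2.INTER_CUBIC)
c=np.zeros((550,800,3),np.uint8);c[:,:500]=x;c[:195,500:]=y;cv2.imwrite('pics/p6.png',c)
hsv=cv2.cvtColor(a['pixels'],cv2.COLOR_RGB2HSV);m=cv2.inRange(hsv,(8,90,60),(25,255,255));m[:,:250]=0;m[:,305:]=0;m[:150]=0;m[178:]=0
v,u=np.nonzero(m);print('butt',len(u),u.max(),pt(a,u.max()+.5,164,.036).round(4))
E
```

```text
16.175 TCP [0.5068 0.0212 0.139 ] F [ 0.1 -0.1  1. ]
0.16 7 x 0.497 0.519 y 0.015 0.023
0.17 17 x 0.497 0.519 y 0.003 0.022
0.18 22 x 0.5 0.519 y 0.002 0.007
0.19 4 x 0.503 0.519 y -0.001 0.005
butt 249 288 [ 0.643  -0.1232  0.036 ]
```

View pics/p6.png

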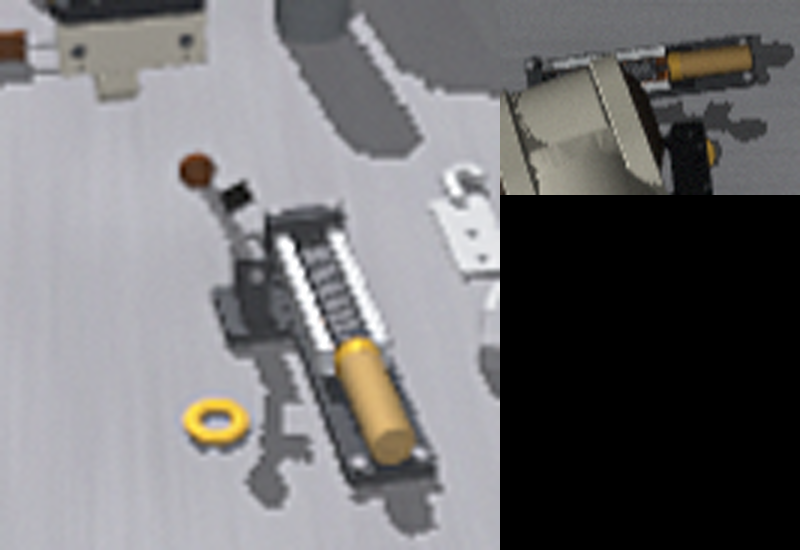

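The file is home: the butt is at y=-0.1232 and the blade reaches the stop. The lever is still open with the knob at crop pixel (197,170), and the fingers hover on its robot side. The fingertip height of 0.163 confirms the offset. I'll descend and push the knob toward +x.

{"api": "drive_tool", "payload": {"series": "0 0 1.6 0;0 0 1.6 0;0 0 1.6 0;0 0 1.6 0;0 0 0 0;0.8 0 0 0;0.8 0 0 0;0.5 0 0 0;0.5 0 0 0;0 0 0 0"}}

```text
time: 17.52
eef_pos: [0.5317, 0.0248, 0.0753]
ee_rot: [0.0, 0.998, 0.055, -0.001]
force: [-3.8, 0.7, 2.6]
finger_gap: 0.0007
```

{"api": "drive_tool", "payload": {"series": "0.5 0 0 0;0.5 0 0 0;0.5 0 0 0;0 0 0 0"}}

```text
time: 18.02
eef_pos: [0.5484, 0.0268, 0.0755]
ee_rot: [-0.0, 0.998, 0.055, 0.001]
force: [-1.9, -0.5, 1.6]
finger_gap: 0.0005
```

{"api": "drive_tool", "payload": {"series": "0.6 0 0 0;0.6 0 0 0;0.6 0 0 0;0.6 0 0 0;0 0 0 0"}}

```text
time: 18.65
eef_pos: [0.5722, 0.0295, 0.0755]
ee_rot: [-0.0, 0.998, 0.055, 0.001]
force: [-1.0, 0.3, 0.8]
finger_gap: 0.0003
```

{"api": "drive_tool", "payload": {"series": "0.5 0 0 0;0.5 0 0 0;0.5 0 0 0;0 0 0 0;0 0 0 0"}}

```text
time: 19.27
eef_pos: [0.586, 0.0309, 0.0754]
ee_rot: [-0.0, 0.998, 0.055, -0.0]
force: [1.3, -0.4, 0.3]
finger_gap: 0.0006
```

Force has dropped to about zero, so it has likely snapped over. I'll back off toward the robot, rise, and check.

{"api": "drive_tool", "payload": {"series": "-1.5 0 0 0;-2 0 0 0;-3 0 -1 0;-3 0 -3 0;-3 0 -3 0;-3 0 -3 0;-3 0 0 0;0 0 0 0"}}

```text
time: 20.27
eef_pos: [0.4003, 0.0098, 0.1756]
ee_rot: [0.001, 0.999, 0.055, -0.0]
force: [0.4, -0.0, -0.6]
finger_gap: 0.0003
```

```bash
python3 - <<'E'
from h import *
a=snap('top','t8');b=snap('side','s8')
x=cv2.resize(b['pixels'][185:275,235:335,::-1],None,fx=5,fy=5,interpolation=cv2.INTER_CUBIC)
y=cv2.resize(a['pixels'][145:210,205:305,::-1],None,fx=3,fy=3,interpolation=cv2.INTER_CUBIC)
c=np.zeros((450,800,3),np.uint8);c[:,:500]=x;c[:195,500:]=y;cv2.imwrite('pics/p7.png',c)
hsv=cv2.cvtColor(a['pixels'],cv2.COLOR_RGB2HSV);m=cv2.inRange(hsv,(8,90,60),(25,255,255));m[:,:262]=0;m[:,305:]=0;m[:150]=0;m[178:]=0
v,u=np.nonzero(m);print('butt',len(u),u.max(),pt(a,u.max()+.5,164,.036).round(4))
P=np.array([pt(a,x,y)[2] for x,y in zip(u,v)]);print('handle z 95%',np.percentile(P,95))
o=dict(np.load('top0.npz'));d=np.abs(o['pixels'].astype(int)-a['pixels']).max(2)>40
n,l,s,ce=cv2.connectedComponentsWithStats(d.astype(np.uint8))
for i in range(1,n):
    if s[i,4]>12: print('changed',s[i],ce[i].round(0))
print(observe()['time'],observe()['eef_pos'],observe()['force'])
E
```

```text
butt 230 288 [ 0.643  -0.1232  0.036 ]
handle z 95% 0.03926377478980344
changed [248 155  12   6  48] [254. 158.]
changed [230 156   7   7  41] [233. 159.]
changed [288 159  12   9  69] [293. 163.]
changed [301 158  13   9  78] [307. 162.]
changed [235 162  11   4  27] [241. 164.]
changed [261 162  11  10  82] [266. 166.]
changed [232 167  15  10  71] [238. 172.]
changed [224 168   7   7  31] [227. 171.]
changed [233 178   7  13  66] [236. 183.]
changed [253 178   8   2  13] [257. 179.]
changed [267 179  27  13 156] [280. 185.]
changed [ 329  185  174   56 3541] [412. 216.]
changed [234 192   7   6  26] [237. 195.]
changed [ 244  225   39  138 2220] [263. 289.]
changed [243 226   5  18  23] [245. 235.]
changed [ 208  229   46  138 2003] [224. 310.]
changed [197 238  11  33 258] [202. 254.]
changed [221 243  28  11 179] [234. 248.]
changed [440 320  70  18 455] [480. 329.]
changed [348 329  67  18 220] [381. 336.]
changed [420 332  18   6  55] [428. 335.]
changed [485 333  15   9  63] [492. 336.]
changed [478 337   9  24  39] [482. 348.]
changed [488 338  24  35 363] [501. 360.]
changed [255 356  16  10 100] [261. 361.]
changed [448 362  40  10 192] [470. 367.]
changed [225 367  37  17 462] [243. 376.]
20.375 [0.40270369 0.01033976 0.17574379] [-0.77314353  0.61792502 -0.22314973]
```

View pics/p7.png

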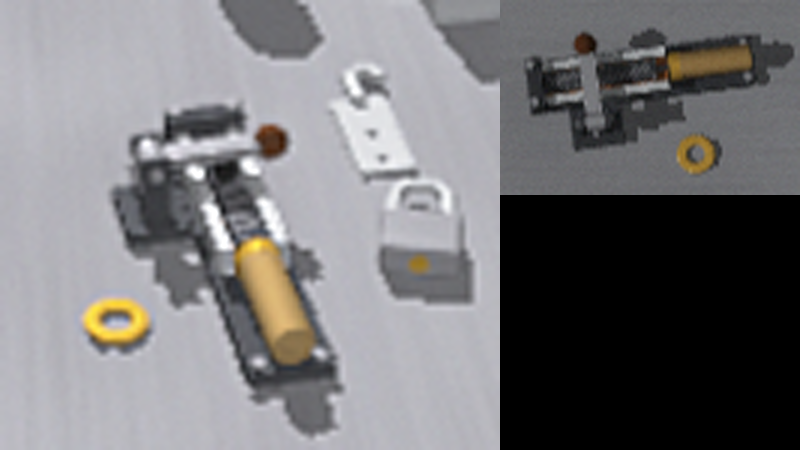

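The lever lies level across the blade, with the knob on the far side at crop pixel (270,140). The file is still home, and the washer, padlock and hinge look undisturbed. One large changed area lies near the mug, so I'll check whether it's only a shadow using depth, then hand in.

```bash
python3 - <<'E'
from h import *
o=dict(np.load('top0.npz'));a=dict(np.load('t8.npz'))
for n,(u0,v0,u1,v1) in dict(mug=(375,210,430,250),brush=(355,125,385,205),lock=(230,118,270,148),hinge=(183,122,230,150),can=(85,140,125,175),driver=(110,200,130,275),washer=(260,187,281,206)).items():
    d=np.abs(o['depth'][v0:v1,u0:u1]-a['depth'][v0:v1,u0:u1]);print(n,'px depth change>2cm:',(d>.02).sum(),'>6mm:',(d>.006).sum())
hsv=cv2.cvtColor(a['pixels'],cv2.COLOR_RGB2HSV);m=cv2.inRange(hsv,(0,80,20),(15,255,200))[150:168,225:243];v,u=np.nonzero(m);k=(225+u.mean(),150+v.mean());P=pt(a,*k,.045)
d=P[:2]-[.6325,-.0126];print('knob jig x,y',d@[.994,.11],d@[-.11,.994],'depth z',pt(a,*k)[2])
job_done();print(observe()['time'])
E
```

```text
mug px depth change>2cm: 15 >6mm: 367
brush px depth change>2cm: 30 >6mm: 491
lock px depth change>2cm: 11 >6mm: 245
hinge px depth change>2cm: 13 >6mm: 267
can px depth change>2cm: 7 >6mm: 224
driver px depth change>2cm: 12 >6mm: 252
washer px depth change>2cm: 4 >6mm: 80
knob jig x,y 0.02976273897171714 0.046479630308175784 depth z 0.05839988414544228
the job is handed in; nothing more can be done
the job is handed in; nothing more can be done
```

The file is clamped in the black jig, pushed up against the end stop with the lever snapped over onto the blade, and I've handed the job in at about 20 s on the clock. No verdict was reported.

- **File:** I pushed it by the butt until it stopped. The force rose to 6.5 N with no further motion, and the fingers were within 1 mm of the position expected for a file at the stop. The last picture put the butt at y = -0.123, against -0.124 predicted for home. The handle's top measured 39 mm against its nominal 36, so it was still lying flat.
- **Lever:** I pushed the knob toward +x until the force dropped to zero. The last picture shows the lever level over the channel. The knob measured at jig x +30 mm, y +46 mm, against about +29 and +45 expected when clamped. The robot was then well clear of everything.
- **What went wrong on the way:** The reported tool height disagreed with the cameras; the real tool was about 36 mm higher. My first push therefore passed over the handle without touching anything. I found the offset from the depth pictures, confirmed it with a light touch on the table (9.8 N), and used it from then on.
- **Other loose things:** In the last pictures, the washer, padlock and gate hinge look unmoved. For the mug, brush, can and screwdriver I have only a depth comparison. It was noisy at the 6 mm level but showed no sign of anything shifting. The one large colour change, near the mug, is probably the arm's shadow.

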